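# Hang the lift-off belt guard door of a bench grinder

## Task

Take the yellow guard door out of its wooden rest and hang it on the green belt housing: holding it wide open (about square to the housing's front), let both steel knuckles down over the two brass hinge pins at once until they sit fully home on the lugs. Feel for the pins gently, never force the door or ram it into the housing, and do not let it fall. Then swing the hung door shut until it rests against the rubber stop, leave it there, and do not disturb the hammer, the red can or the orange magnet.

Things in the scene. Friction and masses are not known exactly. Their poses are not given: they have to be found in the camera images.
- housing: Green sheet-steel belt housing of a bench grinder, fixed, 120 mm deep (x), 170 wide (y), 165 high (z), open in front, a grey motor (100 diameter, 150 long, axis 85 high) behind. Origin: middle of the front face's lower edge, on the table. Its -x axis points out of the open front, z up; the hinge is on its -y side.
- stop_face (a point): Middle of the outer face of the rubber stop (12 mm wide, 50 high) that stands 16 proud of the housing's front, at (-16, 45, 138) mm in the housing's frame. The shut door's back rests against it. It is a soft, slow buffer: it gives up to 6 mm, about 0.8 N per mm, then is hard.
- pin_low_nominal (a point): Nominal foot of the lower hinge pin, at (-20, -106, 45) mm in the housing's frame: centre of the upper face of the lug (12 radius, 8 thick) on which the lower knuckle comes to rest. The hinge strip is bolted through slotted holes: along the housing's x and y each, the real pins may stand anywhere up to 9 mm off, both alike and heights exact, so they must be felt for. The strip does not give.
- pin_up_nominal (a point): The same for the upper pin, 80 mm above the lower. The brass pins stand straight up, one above the other, 10 mm in diameter and 20 long; the topmost 2.5 tapers to a flat tip of 7.6 diameter. Both are equally long, so both knuckles meet their pins at the same height. The lugs reach back (housing +x) to the strip, 17 to 70 behind the pins.
- door: Yellow framed steel door, 0.33 to 0.55 kg, loose, standing upright in the rest. Origin: on the hinge axis, at the lower knuckle's underside. z up; panel along +y: 8 mm thick (x -4 to 4), y 14 to 166, z -20 to 130. Shut, its axes lie nearly as the housing's. It opens counter-clockwise seen from above, to a right angle and beyond. Once hung it turns easily and stays where it is left.
- knuckle_low (a point): Centre of the lower knuckle's underside (the door's origin). The two knuckles are upright steel tubes, outer diameter 23 mm, bore 12.4, 24 long, open at both ends, joined to the panel by straps 5 thick. Between the lower pin's tip and the upper lug 52 mm are free: bring the lower knuckle in there from the front.
- knuckle_up (a point): Centre of the upper knuckle's underside, at (0, 0, 80) mm in the door's frame.
- door_tab (a point): Middle of the black grip tab on the door's top edge, at (0, 75, 155) mm in the door's frame. The tab is 12 thick (x), 44 wide (y 53 to 97), z 130 to 175. Pinch it from above across its 12 mm; the door's centre of mass hangs right below it, within 2 mm.
- door_edge (a point): On the door's free edge, far from the hinge: (0, 166, 55) in the door's frame.
- rest: Wooden rest, fixed, 90 (x) by 120 (y) by 38 high, with an open-ended slot along y, 10 wide and 28 deep, in which the door's lower edge stands upright. Origin: under the middle of the slot, on the table.
- hammer: Bystander: hammer lying on the table; leave it.
- can: Bystander: red can, 60 in diameter, 100 high, origin at the underside; leave it.
- magnet: Bystander: orange welding magnet, about 54 by 56 by 22; leave it.
Things that resemble listed ones, but are neither listed nor needed, are in the scene too. What is shaped like the door but turquoise is not meant.

How it is judged:
By the outcome, as a careful person would: the job done as asked, in the order asked, and still so for the second after the job is handed in, with the robot touching nothing.
It also fails if it takes over 72 s, if anything falls off the work surface, if the arm or the gripper's body presses on something with over 40 N, if the wrist force passes 120 N, or if a joint passes its speed limit or range.

## Robot

A 6-joint arm with a two-finger parallel gripper is mounted at the origin on the work surface. World frame = base frame: x ahead of the robot, y to its left, z up, the work surface at z = 0. Lengths are in mm, angles in rad, forces in N, time in s.
With the tool pointing down it reaches from about 350 to 775 mm from the base axis. Payload 7.3 kg.
Tool frame: the origin (TCP) lies midway between the tips of the shut fingers; the grasp point (between the pads) lies 19 mm behind it; z points along the fingers, y is the line along which they close (so a half turn about z gives the same grasp; the last joint's range is limited). The gripper opens to 92 mm and grips with 3 to 60 N. Pads are 19 mm wide; open, the fingers measure 130 mm over their backs; the gripper's body (75 mm by 190 mm) begins 47 mm behind the grasp point.
Start: joints at [1.102, 0.342, 1.524, -0, 1.275, -0.146], TCP at [166.528, 497.909, 226.741] pointing down, gripper open.
Joint ranges: [-2.53, 2.53], [-0.77, 2.02], [0.04, 2.7], [-1, 4.14], [0.28, 2.66], [-3.11, 3.11]. Speed limits (rad/s): [2.57, 2.57, 3.14, 3.14, 3.14, 3.14].

## Interface

Orientations are given as [roll, pitch, yaw] about the fixed x, y, z axes, in that order (R = Rz(yaw) Ry(pitch) Rx(roll)).
In Python, from plant import bot gives the robot as it stands. The module is installed in compiled form; this text tells all that it offers.
- The arm moves only by the shell command python3 -m crank 'ROWS' [OPENING]. ROWS is JSON, a list of rows, each a list of 6 numbers: the shift along the tool's x, y, z in m, then the turn, a rotation vector about the tool's x, y, z in rad. In form: [[dx, dy, dz, wx, wy, wz], ...]. A call has 1 to 5 rows; each row shifts and turns the commanded pose from where the row before left it, along the tool's axes as they then stand; what a row does not reach is not made up. A row lasts 1/8 s, in which the tool goes at most 62.5 mm and 10.7 degrees, less where a joint would pass 70% of its speed; a pose out of reach is approached as far as the arm can. A call is refused whole if a number of a shift passes 0.0625 or a number of a turn 0.188, either way. A call with a gripper value outside its range is refused whole. OPENING is the opening in per cent of the stroke, from 0 (shut) to 100 (fully open), set as the call begins (- or left out, the last holds). The fingers move at their own pace and stop on an object; the grip force is fixed at half the most. Time passes only in rows, so rows that do not move let the fingers close. It gives the time, the measured TCP pose, the force, the opening and the grip force at its end, in the units of the state.
- bot.get_obs(): the state, without advancing time (a new reading comes with each control period).
- bot.capture(name): name is "side" or "top" or "wrist"; returns a dict with "color" (384x512x3 uint8, blue, green, red), "fov_y" (degrees; the focal length in pixels is half the picture's height over the tangent of half this angle, whatever the lens; pixels are square), "cx", "cy" (the principal point, pixels), "extrinsics" (4x4, takes a point from world to camera coordinates); the wrist camera has in their place "tool_from_camera" (4x4, takes a point from camera to tool coordinates, whose origin is the TCP and whose axes are the flange's). Camera axes: x right, y up, looking along -z (the intrinsics and any distortion apply to the point x, -y, -z); pixel columns grow to the right and rows downward; lengths in mm; the calibration is good to about 2 mm. A picture is of the moment at which its call begins: read the wrist's pose just before it. There is no depth.
- bot.close_job(): hands the job in; it is judged then, once.
The state is a dict: "time": time; "joint_positions": joint angles; "dq": joint speeds; "tau": joint torques, N m; "tool_pos": TCP position; "tcp_rot": TCP orientation; "contact_force": force on the tool from outside, world axes, zero at the start; "moment": the same for the moment, N m; "grip_width": finger opening in mm; "finger_force": force on a finger pad.
Only numpy, scipy, OpenCV 4.12 (cv2) and the standard library are available. Lean on these libraries where they do the work, as an engineer would, in place of code of your own. Each camera call takes 0.05 s, during which the arm holds its last target. There are 200 camera calls.

## Working session

There is one attempt and no reset: what is moved stays moved. The work goes in short steps, Python scripts to look and compute and a shell command to move; the robot and the scene stay as the last step left them, time stands still between calls to the robot, and variables do not carry over. Pictures are saved under pics/ and viewed, at most 12 in all, crops included, and the job is handed in when it is done.

```bash
mkdir -p pics; python3 - <<'E'
from plant import bot
import cv2,numpy as np,pickle
print(bot.get_obs())
ims=[]
for n in("top","side"):
    c=bot.capture(n);pickle.dump(c,open(n+".pkl","wb"));ims.append(c["color"]);cv2.imwrite(f"pics/{n}0.png",c["color"])
    print({k:v for k,v in c.items() if k!="color"})
E
```

```text
{'time': 0.0, 'joint_positions': array([ 1.10199667e+00,  3.42707576e-01,  1.52499382e+00, -5.42548762e-06,
        1.27541762e+00, -1.46058432e-01]), 'dq': array([ 0.00072228, -0.00043208,  0.00057452,  0.00109933, -0.00054571,
       -0.00029826]), 'tau': array([ 3.38709706e-04, -4.31247282e+01, -2.44213307e+01,  7.18036084e-02,
        5.60969696e-02, -1.34590896e-04]), 'tool_pos': array([166.33845543, 497.52747259, 226.0609298 ]), 'tcp_rot': array([-3.14008179e+00, -2.17012896e-04,  2.81885285e+00]), 'contact_force': array([ 0.38522634, -0.46130682, -0.42128084]), 'moment': array([-0.02447444,  0.0059415 , -0.08201145]), 'finger_force': 0.0, 'grip_width': 91.73986331235051}
{'fov_y': 47.28357611182557, 'cx': 253.30932128136368, 'cy': 191.58449760005212, 'extrinsics': array([[-1.30666331e-02, -9.99740811e-01,  1.86433103e-02,
        -1.06914850e+02],
       [ 9.93371083e-01, -1.08493140e-02,  1.14438557e-01,
        -5.25518164e+02],
       [-1.14206628e-01,  2.00150520e-02,  9.93255377e-01,
        -1.18304185e+03],
       [ 0.00000000e+00,  0.00000000e+00,  0.00000000e+00,
         1.00000000e+00]])}
{'fov_y': 43.88386765252604, 'cx': 259.2926642147807, 'cy': 191.4024402530218, 'extrinsics': array([[ 9.93117427e-01, -1.16728867e-01,  9.59932181e-03,
        -5.17389124e+02],
       [ 7.12621761e-02,  6.67261745e-01,  7.41406411e-01,
        -7.13330122e+01],
       [-9.29487908e-02, -7.35619559e-01,  6.70987621e-01,
        -1.43161878e+03],
       [ 0.00000000e+00,  0.00000000e+00,  0.00000000e+00,
         1.00000000e+00]])}
```

View pics/top0.png

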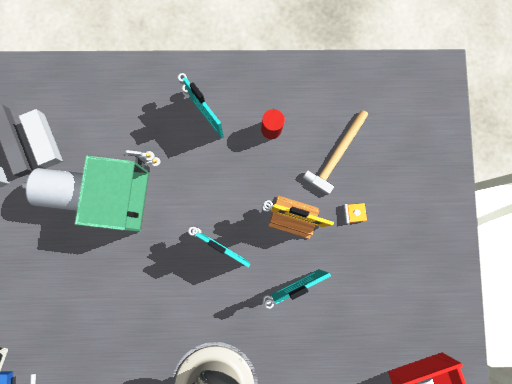

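View pics/side0.png

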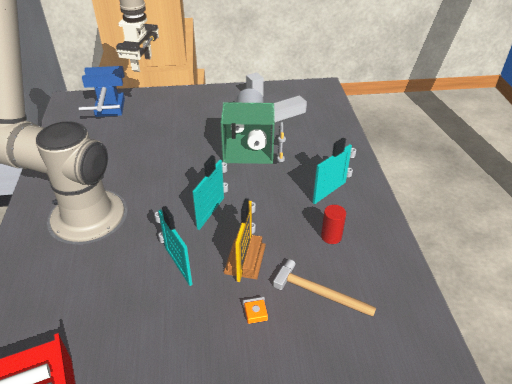

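The top view shows one yellow door in the wooden rest at (298,213) with its knuckle at (267,206). The turquoise look-alikes at (202,105), (220,247) and (297,288) are excluded by colour, and the magnet at (356,213) is orange. The housing is at (112,193) with its front facing right (world -y), and the brass pins and lugs are near (150,157).

```bash
cat > h.py <<'E'
import numpy as np,cv2,pickle
from scipy.spatial.transform import Rotation as Ro
def ray(c,uv,pose=None):
    f=192/np.tan(np.radians(c["fov_y"]/2))
    d=np.array([(uv[0]-c["cx"])/f,-(uv[1]-c["cy"])/f,-1.])
    if "extrinsics" in c: M=np.linalg.inv(c["extrinsics"])
    else:
        T=np.eye(4);T[:3,:3]=Ro.from_euler("xyz",pose[1]).as_matrix();T[:3,3]=pose[0];M=T@c["tool_from_camera"]
    return M[:3,3],M[:3,:3]@d
def onz(c,uv,z,pose=None):
    o,d=ray(c,uv,pose);return (o+d*(z-o[2])/d[2])[:2]
def proj(c,p,pose=None):
    f=192/np.tan(np.radians(c["fov_y"]/2))
    if "extrinsics" in c: M=c["extrinsics"]
    else:
        T=np.eye(4);T[:3,:3]=Ro.from_euler("xyz",pose[1]).as_matrix();T[:3,3]=pose[0];M=np.linalg.inv(T@c["tool_from_camera"])
    q=M[:3,:3]@np.array(p,float)+M[:3,3];return np.array([c["cx"]-f*q[0]/q[2],c["cy"]+f*q[1]/q[2]])
E
python3 - <<'E'
from h import *
c=pickle.load(open("top.pkl","rb"));im=c["color"]
a=cv2.resize(im[170:270,230:380],None,fx=4,fy=4,interpolation=cv2.INTER_CUBIC)
b=cv2.resize(im[135:245,60:180],None,fx=3.636,fy=3.636,interpolation=cv2.INTER_CUBIC)
b=cv2.resize(b,(436,400))
cv2.imwrite("pics/crop.png",cv2.resize(np.hstack([a[:,:360],b]),(796,400)))
hsv=cv2.cvtColor(im,cv2.COLOR_BGR2HSV)
g=cv2.inRange(hsv,(60,90,60),(80,255,255));g[:, :60]=0;g[:,180:]=0
cn=max(cv2.findContours(g,0,2)[0],key=cv2.contourArea)
ap=cv2.approxPolyDP(cn,5,True)[:,0];print(ap.tolist())
for p in ap: print(p,onz(c,p,165))
y=cv2.inRange(hsv,(20,150,120),(32,255,255));y[:, :260]=0;y[:,337:]=0
ys,xs=np.nonzero(y);print(xs.min(),xs.max())
k=im[195:230,280:320].max(2)<50
yy,xx=np.nonzero(k);t=(xx.mean()+280,yy.mean()+195);print("tab",t,onz(c,t,200))
for p in((267,206),):print("kn",onz(c,p,134))
for p in((333,224.5),):print("edge",onz(c,p,160))
E
```

```text
[[86, 156], [75, 223], [139, 230], [148, 172], [132, 161]]
[ 86 156] [601.66288101 301.061267  ]
[ 75 223] [436.92054532 322.52830144]
[139 230] [418.0767766 167.9263404]
[148 172] [560.18950065 148.23212674]
[132 161] [588.06207643 187.94307018]
271 333
tab (np.float64(296.9512195121951), np.float64(212.90243902439025)) [ 452.75820184 -212.67592357]
kn [ 475.37031419 -145.22480629]
edge [ 425.74944296 -305.59674537]
```

View pics/crop.png

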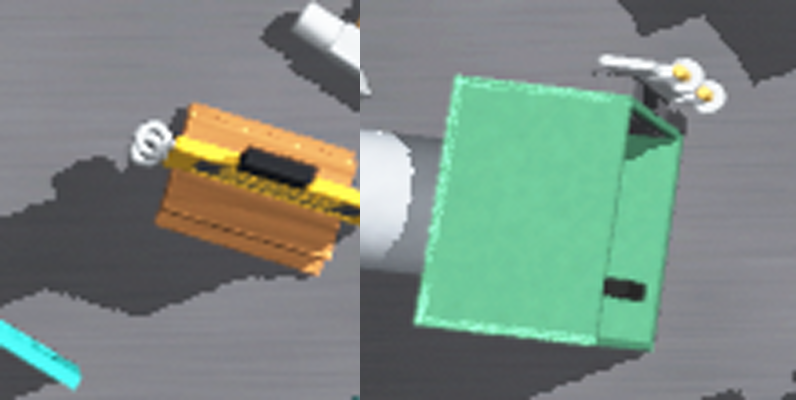

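The crop confirms the yellow door standing in the rest, with its black tab at about crop (278,168). On the right are the two brass pin tips: upper at crop (682,72), which is image (148.6,154.8), and lower at crop (706,95), which is image (155.2,161.1).

```bash
python3 - <<'E'
from h import *
c=pickle.load(open("top.pkl","rb"));s=pickle.load(open("side.pkl","rb"))
P=[onz(c,p,165) for p in((87.5,155.6),(75.1,224.4),(125.2,229.9),(134.9,161.7))]
print(np.round(P,1)); m=(P[2]+P[3])/2;v=P[2]-P[3];w=P[1]-P[0]
x=(P[0]+P[1]-P[2]-P[3])
for q in(v,w):print(np.linalg.norm(q),np.degrees(np.arctan2(q[1],q[0]))-90)
print(np.linalg.norm(x)/2,np.degrees(np.arctan2(x[1],x[0])),m)
u=onz(c,(148.6,154.8),145);l=onz(c,(155.2,161.1),65);print("pins top",u,l)
im=s["color"];cv2.imwrite("pics/side_crop.png",np.hstack([cv2.resize(im[90:170,215:295],None,fx=5,fy=5,interpolation=2),cv2.resize(im[195:285,225:305],(356,400),interpolation=2)]))
print(proj(s,[*u,145]),proj(s,[*l,65]))
E
```

```text
[[602.6 297.4]
 [433.5 322.2]
 [418.7 201.2]
 [586.2 180.8]]
168.74473115659103 83.04709142178035
170.90346380620264 81.67030070846968
119.81221669769737 82.52208518003584 [502.48833109 191.00326183]
pins top [607.29993573 151.77700507] [606.07961864 151.41313328]
[281.31005791 134.0723968 ] [279.962224   154.30833486]
```

View pics/side_crop.png

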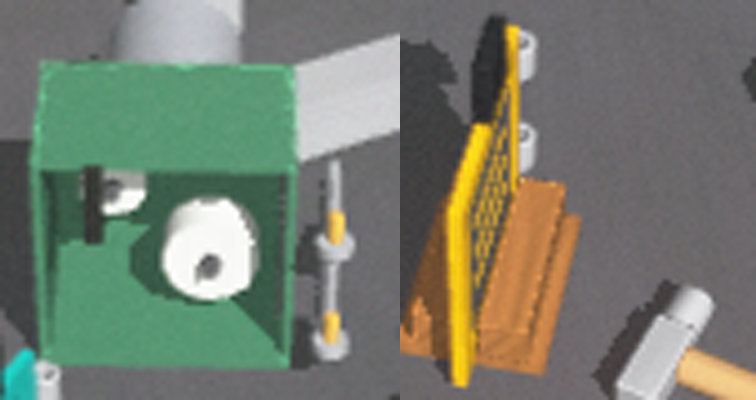

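```bash
r='[-0.039,-0.0328,-0.0125,0,0,0]'; python3 -m crank '[[-0.039,-0.033,-0.020,0,0,0],[-0.039,-0.033,-0.020,0,0,0],[-0.039,-0.033,-0.02,0,0,0],[-0.039,-0.033,-0.02,0,0,0],[-0.039,-0.033,-0.02,0,0,0]]' -; python3 -m crank '[[-0.039,-0.033,0,0,0,0],[-0.039,-0.033,0,0,0,0],[-0.039,-0.033,0,0,0,0],[-0.023,-0.040,0,0,0,0],[-0.023,-0.040,0,0,0,0]]' -; python3 -m crank '[[-0.023,-0.040,0,0,0,0],[-0.023,-0.040,0,0,0,0],[-0.023,-0.040,0,0,0,0],[-0.023,-0.040,0,0,0,0],[-0.023,-0.040,0,0,0,0]]' -; python3 -m crank '[[-0.023,-0.040,0,0,0,0.17],[0,0,0,0,0,0.17],[0,0,0,0,0,0.17],[0,0,0,0,0,0.17],[0,0,0,0,0,0.17]]' -;python3 -m crank '[[0,0,0,0,0,0.17],[0,0,0,0,0,0.17],[0,0,0,0,0,0.17],[0,0,0,0,0,0.17],[0,0,0,0,0,0]]' -
```

```text
time: 0.72
tool_pos: [299.5, 278.0, 327.2]
tcp_rot: [-3.141, -0.0, 2.819]
contact_force: [1.4, -0.1, -0.4]
grip_width: 91.5
finger_force: 0.0
time: 1.35
tool_pos: [396.9, 56.5, 326.4]
tcp_rot: [-3.142, -0.001, 2.819]
contact_force: [-0.1, 0.9, -1.0]
grip_width: 92.1
finger_force: 0.0
time: 1.98
tool_pos: [442.5, -169.5, 326.4]
tcp_rot: [3.141, -0.001, 2.819]
contact_force: [0.3, 0.3, -0.1]
grip_width: 91.9
finger_force: 0.0
time: 2.6
tool_pos: [451.5, -213.2, 326.2]
tcp_rot: [-3.141, -0.001, 1.963]
contact_force: [-0.3, -0.2, -0.3]
grip_width: 91.5
finger_force: 0.0
time: 3.22
tool_pos: [451.5, -213.2, 326.4]
tcp_rot: [-3.141, -0.0, 1.29]
contact_force: [0.4, 0.5, 0.6]
grip_width: 92.0
finger_force: 0.0
```

```bash
cat > look.py <<'E'
import sys;from h import *;from plant import bot
o=bot.get_obs();c=bot.capture("wrist");c["pose"]=(o["tool_pos"],o["tcp_rot"]);pickle.dump(c,open(sys.argv[1]+".pkl","wb"));cv2.imwrite(f"pics/{sys.argv[1]}.png",c["color"])
E
python3 look.py w1
```

```text
(no output)
```

View pics/w1.png

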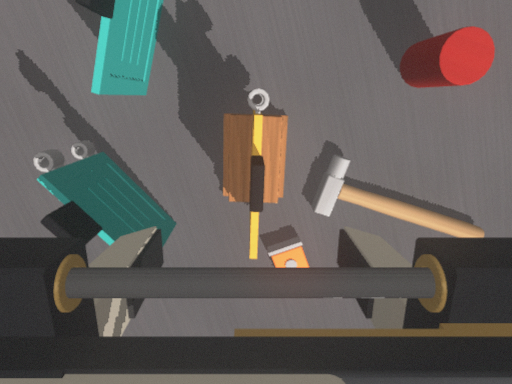

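The wrist view shows the yellow door in the rest: upper knuckle ring at (259,98), black tab from (258,155) to (256,211), panel end at (254,258). The turquoise doors are well to the left.

```bash
python3 - <<'E'
from h import *
c=pickle.load(open("w1.pkl","rb"));im=c["color"];p=c["pose"];print(p)
k=(im.max(2)<60).astype(np.uint8);k[:, :235]=0;k[:,280:]=0;k[:140]=0;k[225:]=0
n,L,st,ce=cv2.connectedComponentsWithStats(k);i=1+st[1:,4].argmax();print(st[i],ce[i])
hsv=cv2.cvtColor(im,cv2.COLOR_BGR2HSV);y=cv2.inRange(hsv,(22,170,120),(32,255,255));y[:, 270:]=0;y[:,:240]=0;y[:105]=0;y[262:]=0
ys,xs=np.nonzero(y);f=np.polyfit(ys,xs,1)
print(ys.min(),ys.max(),f)
a=onz(c,(np.polyval(f,ys.min()),ys.min()),160,p);b=onz(c,(np.polyval(f,ys.max()),ys.max()),160,p);d=b-a
print(a,b,np.linalg.norm(d),"yaw",np.degrees(np.arctan2(-d[0],d[1])))
u=d/np.linalg.norm(d);print("axis",a-14*u,"tab",a+61*u,(a+b)/2-15*u)
t=onz(c,ce[i],205,p);print("tab blob",t);print("kn",onz(c,(259,98),134,p))
E
```

```text
(array([ 451.50553587, -213.16980684,  326.35984346]), array([-3.14083298e+00, -3.38179819e-04,  1.29035419e+00]))Traceback (most recent call last):
  File "<stdin>", line 4, in <module>
ValueError: attempt to get argmax of an empty sequence
```

```bash
python3 - <<'E'
from h import *
c=pickle.load(open("w1.pkl","rb"));im=c["color"];p=c["pose"];print(im.shape,im[185,245:270:3].tolist())
k=(im.max(2)<75).astype(np.uint8);k[:, :245]=0;k[:,267:]=0;k[:140]=0;k[225:]=0
ys,xs=np.nonzero(k);print(len(ys),xs.mean(),ys.mean())
hsv=cv2.cvtColor(im,cv2.COLOR_BGR2HSV);y=cv2.inRange(hsv,(20,150,120),(34,255,255));y[:, 270:]=0;y[:,:240]=0;y[:105]=0;y[262:]=0
ys,xs=np.nonzero(y);f=np.polyfit(ys,xs,1)
print(ys.min(),ys.max(),f)
a=onz(c,(np.polyval(f,ys.min()),ys.min()),160,p);b=onz(c,(np.polyval(f,ys.max()),ys.max()),160,p);d=b-a
print(a,b,np.linalg.norm(d),"yaw",np.degrees(np.arctan2(-d[0],d[1])))
u=d/np.linalg.norm(d);print("axis",a-14*u,"tab",a+61*u,(a+b)/2-15*u)
for q in((258,155),(256.5,211),(257,184)):print("tab",onz(c,q,205,p))
print("kn",onz(c,(259,98),134,p))
E
```

```text
(384, 512, 3) [[58, 84, 120], [65, 92, 133], [47, 52, 65], [53, 59, 72], [54, 60, 72], [59, 63, 75], [59, 69, 88], [96, 144, 214], [95, 141, 207]]
503 255.4493041749503 181.40357852882704
115 258 [-3.80567005e-02  2.62511757e+02]
[ 474.80489405 -160.42791354] [ 428.10081374 -305.23807083] 152.15535735151562 yaw 162.12448350875889
axis [ 479.10219345 -147.10375436] tab [ 456.08094671 -218.48317856] [ 456.05710324 -218.55710735]
tab [ 465.33695577 -190.01219306]
tab [ 450.32388439 -238.60538872]
tab [ 457.55658245 -214.53047213]
kn [ 480.43152442 -145.81448243]
```

```bash
python3 -m crank '[[-0.0026,0.006,0,0,0,0.031],[0,0,0.05,0,0,0],[0,0,0.05,0,0,0],[0,0,0.04,0,0,0],[0,0,0.018,0,0,0]]' 40 && python3 -m crank '[[0,0,0,0,0,0],[0,0,0,0,0,0],[0,0,0,0,0,0],[0,0,0,0,0,0],[0,0,0,0,0,0]]' 0; python3 -m crank '[[0,0,0,0,0,0],[0,0,0,0,0,0],[0,0,0,0,0,0]]';python3 -c "
from plant import bot;print(bot.get_obs())"
```

```text
time: 3.9
tool_pos: [455.9, -217.0, 166.2]
tcp_rot: [-3.138, -0.001, 1.259]
contact_force: [0.7, 0.3, 0.5]
grip_width: 46.7
finger_force: 0.0
time: 4.53
tool_pos: [456.8, -217.6, 169.6]
tcp_rot: [3.141, 0.0, 1.258]
contact_force: [-2.8, -0.4, 6.8]
grip_width: 12.0
finger_force: 30.0
time: 4.9
tool_pos: [456.8, -217.6, 169.6]
tcp_rot: [3.141, 0.0, 1.258]
contact_force: [-1.3, 0.7, 6.7]
grip_width: 11.9
finger_force: 30.0
{'time': 4.9, 'joint_positions': array([-5.96034841e-01,  3.62022535e-01,  1.66370609e+00, -1.76028178e-04,
        1.11468591e+00, -2.83177107e-01]), 'dq': array([ 1.24008776e-03,  2.33270572e-03, -1.01987224e-03, -9.12604163e-05,
        8.42208769e-04, -5.54985972e-04]), 'tau': array([  0.144636  , -39.37586546, -21.5373534 ,   0.32881955,
        -0.71563214,   0.05146264]), 'tool_pos': array([ 456.82019935, -217.61757686,  169.64123547]), 'tcp_rot': array([3.14050564e+00, 4.81000266e-04, 1.25801577e+00]), 'contact_force': array([-1.34742201,  0.72513674,  6.72732968]), 'moment': array([ 0.06175752,  0.65552032, -0.01547582]), 'finger_force': 29.995412528514862, 'grip_width': 11.934847224481643}
```

```bash
python3 -m crank '[[0,0,-0.01,0,0,0],[0,0,-0.02,0,0,0],[0,0,-0.04,0,0,0],[0,0,-0.05,0,0,0],[0,0,-0.05,0,0,0]]'; python3 -m crank '[[0,0,-0.04,0,0,0],[0,0,0,0,0,0],[0,0,0,0,0,0]]'; python3 - <<'E'
from h import *;from plant import bot
o=bot.get_obs();print(o["moment"],o["joint_positions"])
c=pickle.load(open("top.pkl","rb"))
for n,p,z in(("turq free",(222,136),160),("turq free low",(222,136),10),("turq knuckle",(182,77),134),("can",(272,118),100),("turq2 kn",(193,231),134)):print(n,onz(c,p,z))
E
```

```text
time: 5.52
tool_pos: [456.3, -217.1, 340.1]
tcp_rot: [-3.141, -0.001, 1.258]
contact_force: [1.8, -0.1, -4.5]
grip_width: 12.0
finger_force: 30.0
time: 5.9
tool_pos: [456.2, -217.0, 376.8]
tcp_rot: [-3.138, -0.001, 1.258]
contact_force: [-1.1, 0.4, -5.9]
grip_width: 11.5
finger_force: 30.0
[-0.04722138  0.11749105 -0.04281591] [-5.96018705e-01  2.36279969e-01  1.26525330e+00  1.54133378e-04
  1.64336755e+00 -2.83074714e-01]
turq free [650.44047787 -33.98162466]
turq free low [687.32990649 -26.33282044]
turq knuckle [814.58411753  70.55847792]
can [ 713.05065296 -164.20271949]
turq2 kn [414.83816818  40.9477356 ]
```

```bash
python3 -m crank '[[0.03,0.006,0,0,0,0],[0.05,0.01,0,0,0,0],[0.05,0.01,0,0,0,0],[0.05,0.01,0,0,0,0],[0.05,0.01,0,0,0,0]]'; python3 -m crank '[[0.036,0.0085,0,0,0,0],[0,0,0,0,0,-0.09],[0,0,0,0,0,-0.09],[0,0,0.03,0,0,0],[0,0,0.04,0,0,0]]';python3 -m crank '[[0,0,0.04,0,0,0],[0,0,0.03,0,0,0],[0,0,0.017,0,0,0],[0,0,0,0,0,0],[0,0,0,0,0,0]]'; python3 look.py w2
```

```text
time: 6.52
tool_pos: [571.3, -11.2, 376.0]
tcp_rot: [-3.137, 0.001, 1.258]
contact_force: [-0.1, -0.2, -4.7]
grip_width: 11.9
finger_force: 30.0
time: 7.15
tool_pos: [590.0, 19.0, 305.9]
tcp_rot: [-3.139, -0.0, 1.438]
contact_force: [-0.3, 0.1, -4.8]
grip_width: 11.9
finger_force: 30.0
time: 7.78
tool_pos: [590.4, 18.9, 221.5]
tcp_rot: [-3.141, -0.0, 1.438]
contact_force: [-0.1, 0.6, -5.0]
grip_width: 11.7
finger_force: 30.0
```

View pics/w2.png

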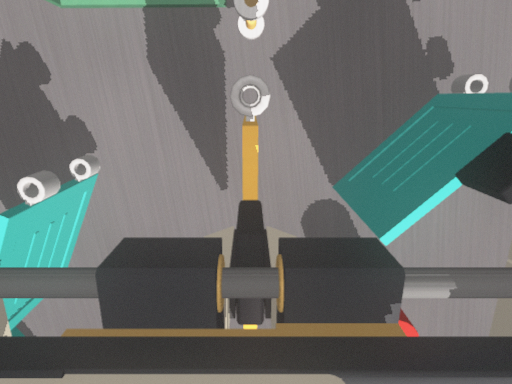

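The wrist view shows the held door with its upper knuckle at (250,95). The lower pin tip is at about (251,23), and the upper pin is at the picture's top edge, about (251,1). They are in line.

```bash
python3 - <<'E'
from h import *
c=pickle.load(open("w2.pkl","rb"));im=c["color"];p=c["pose"]
hsv=cv2.cvtColor(im,cv2.COLOR_BGR2HSV)
y=cv2.inRange(hsv,(15,90,100),(35,255,255));y[45:]=0;y[:,230:]&=y[:,230:];y[:,:230]=0;y[:,275:]=0
n,L,st,ce=cv2.connectedComponentsWithStats(y);print(st,ce)
g=cv2.cvtColor(im[65:125,220:280],cv2.COLOR_BGR2GRAY)
print(cv2.HoughCircles(cv2.resize(g,None,fx=4,fy=4,interpolation=2),cv2.HOUGH_GRADIENT,1,20,param1=100,param2=25,minRadius=20,maxRadius=95))
x=p[1][2]
def rel(q):
    d=q-p[0][:2];return np.round(d,1),"tool",np.round([d@[np.cos(x),np.sin(x)],d@[np.sin(x),-np.cos(x)]],1)
print("kn",rel(onz(c,(250,95.5),p[0][2]-139.6+104,p)))
for q,z in(((251,22),65),((251,1),145)):print("pin",onz(c,q,z,p),rel(onz(c,q,z,p)))
cv2.imwrite("pics/w2c.png",cv2.resize(im[0:130,200:300],None,fx=4.5,fy=4.5,interpolation=2))
E
```

```text
[[     0      0    512    384 196487]
 [   245      0     12      6     57]
 [   246     20     10      9     64]] [[255.50301038 191.60947544]
 [250.77192982   2.14035088]
 [250.46875     24.046875  ]]
[[[120.5 123.5  40. ]]]
kn (array([ 9.9, 74.2]), 'tool', array([74.9, -0. ]))
pin [609.14670454 153.8286603 ] (array([ 18.8, 135. ]), 'tool', array([136.3,   0.7]))
pin [608.53017573 150.38904216] (array([ 18.2, 131.5]), 'tool', array([132.8,   0.6]))
```

View pics/w2c.png

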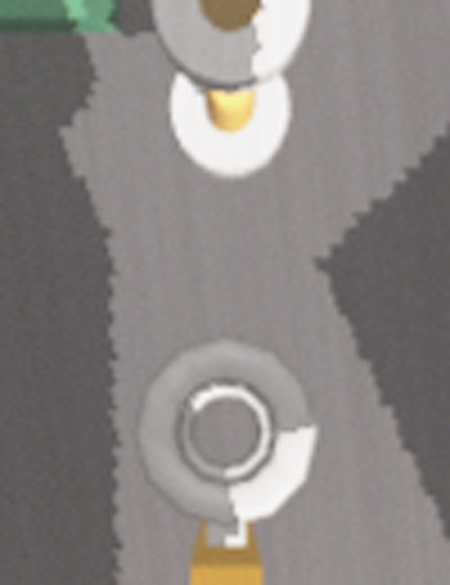

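The crop shows the knuckle bore centre at crop (225,430), the lower brass pin at (230,108) and the lugs in line ahead. I'll close in by 35 mm and measure again.

```bash
python3 -m crank '[[0.015,0,0,0,0,0],[0.020,0,0,0,0,0],[0,0,0,0,0,0],[0,0,0,0,0,0]]'; python3 look.py w3; python3 - <<'E'
from h import *
c=pickle.load(open("w2.pkl","rb"));p=c["pose"]
q=onz(c,(251.3,39.6),45,p);x=p[1][2];print("lug-based",q+12*np.array([np.cos(x),np.sin(x)]))
c=pickle.load(open("w3.pkl","rb"));im=c["color"];p=c["pose"];print(p)
cv2.imwrite("pics/w3c.png",cv2.resize(im[0:130,190:310],None,fx=4.5,fy=4.5,interpolation=2))
E
```

```text
time: 8.32
tool_pos: [595.1, 54.2, 221.8]
tcp_rot: [3.142, 0.0, 1.439]
contact_force: [0.2, 1.0, -5.1]
grip_width: 11.8
finger_force: 30.0
lug-based [609.6133936  154.78170216]
(array([595.0675762 ,  54.20261367, 221.75496859]), array([3.14151156e+00, 1.84842906e-04, 1.43897444e+00]))
```

View pics/w3c.png

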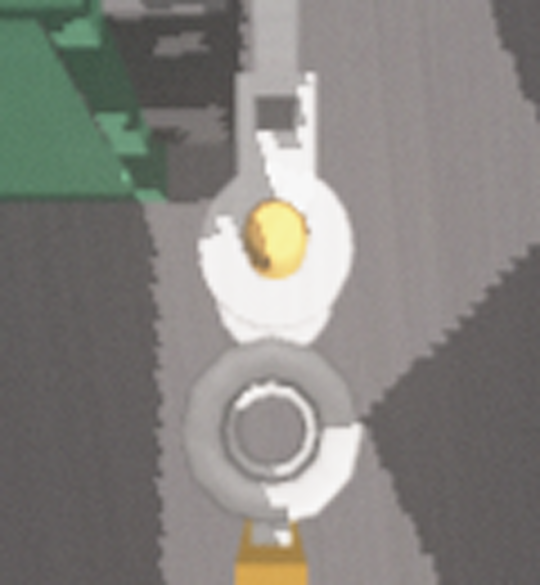

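The crop shows the upper pin at crop (275,238), with its tip centre at about (275,223) and its foot at about (275,248), and the knuckle bore at (272,431).

```bash
python3 - <<'E'
from h import *
c=pickle.load(open("w3.pkl","rb"));p=c["pose"];x=p[1][2]
def f(u,v,z):
    d=onz(c,(190+u/4.5,v/4.5),z,p)-p[0][:2];return np.round([d@[np.cos(x),np.sin(x)],d@[np.sin(x),-np.cos(x)]],1)
print("tip",f(275,223,145),"foot",f(275,248,125),"lug",f(275,322,125)+[12,0])
print("kn top",f(272,431,186.1),"kn under",f(272,441,162.1))
E
```

```text
tip [104.1   0.7] foot [102.9   0.8] lug [103.8   0.8]
kn top [74.7  0.3] kn under [73.4  0.3]
```

```bash
python3 -m crank '[[0.015,0.0004,0,0,0,0],[0.014,0,0,0,0,0],[0,0,0.007,0,0,0],[0,0,0.006,0,0,0],[0,0,0,0,0,0]]'; python3 -m crank '[[0,0,0.002,0,0,0],[0,0,0,0,0,0],[0,0,0,0,0,0]]'; python3 look.py w4; python3 - <<'E'
from h import *
c=pickle.load(open("w4.pkl","rb"));im=c["color"]
cv2.imwrite("pics/w4c.png",cv2.resize(im[40:150,190:310],None,fx=4.5,fy=4.5,interpolation=2))
E
```

```text
time: 9.0
tool_pos: [598.8, 82.1, 207.7]
tcp_rot: [-3.14, 0.0, 1.437]
contact_force: [-0.2, -0.1, -5.7]
grip_width: 11.9
finger_force: 30.0
time: 9.38
tool_pos: [599.4, 82.1, 206.9]
tcp_rot: [3.141, -0.0, 1.438]
contact_force: [-0.0, -0.7, -5.1]
grip_width: 12.1
finger_force: 30.0
```

```bash
python3 -m crank '[[0,0,0.001,0,0,0],[0,0,0,0,0,0],[0,0,0.001,0,0,0],[0,0,0,0,0,0]]'; python3 -m crank '[[0,0,0.001,0,0,0],[0,0,0,0,0,0]]'; python3 -m crank '[[0,0,0.001,0,0,0],[0,0,0,0,0,0]]'
```

```text
time: 9.93
tool_pos: [599.3, 82.3, 204.6]
tcp_rot: [-3.141, -0.0, 1.438]
contact_force: [-0.4, -0.9, -4.3]
grip_width: 12.1
finger_force: 30.0
time: 10.18
tool_pos: [599.3, 82.2, 203.6]
tcp_rot: [-3.141, -0.0, 1.438]
contact_force: [0.7, -0.5, -4.8]
grip_width: 11.4
finger_force: 30.0
time: 10.42
tool_pos: [599.3, 82.3, 202.6]
tcp_rot: [-3.141, -0.0, 1.438]
contact_force: [-0.1, 0.4, -4.1]
grip_width: 11.6
finger_force: 30.0
```

```bash
python3 -m crank '[[0,0,0.001,0,0,0],[0,0,0,0,0,0]]'; python3 -m crank '[[0,0,0.001,0,0,0],[0,0,0,0,0,0]]';python3 -c "
from plant import bot;print(bot.get_obs()['moment'])"
```

```text
time: 10.68
tool_pos: [599.3, 82.2, 201.6]
tcp_rot: [-3.141, -0.0, 1.438]
contact_force: [-0.5, 0.4, -4.4]
grip_width: 11.7
finger_force: 30.0
time: 10.92
tool_pos: [599.3, 82.2, 200.6]
tcp_rot: [-3.141, -0.0, 1.438]
contact_force: [0.2, -0.1, -3.9]
grip_width: 11.5
finger_force: 30.0
[-0.08862504  0.06859198 -0.01366585]
```

```bash
python3 -m crank '[[0,0,0.001,0,0,0],[0,0,0,0,0,0]]'; python3 -m crank '[[0,0,0.001,0,0,0],[0,0,0,0,0,0]]'; python3 -m crank '[[0,0,0.001,0,0,0],[0,0,0,0,0,0]]';python3 -c "
from plant import bot;o=bot.get_obs();print(o['moment'],o['contact_force'])";python3 look.py w5; python3 - <<'E'
from h import *
c=pickle.load(open("w5.pkl","rb"));im=c["color"]
cv2.imwrite("pics/w5c.png",cv2.resize(im[20:150,190:310],None,fx=4.5,fy=4.5,interpolation=2))
E
```

```text
time: 11.18
tool_pos: [599.3, 82.2, 199.6]
tcp_rot: [-3.141, -0.0, 1.438]
contact_force: [0.4, -0.3, -4.6]
grip_width: 11.6
finger_force: 30.0
time: 11.42
tool_pos: [599.3, 82.3, 198.6]
tcp_rot: [-3.141, -0.0, 1.438]
contact_force: [0.8, -0.2, -5.4]
grip_width: 11.8
finger_force: 30.0
time: 11.68
tool_pos: [599.3, 82.2, 197.6]
tcp_rot: [-3.141, -0.0, 1.438]
contact_force: [-0.8, -0.1, -3.7]
grip_width: 11.8
finger_force: 30.0
[-0.09352458  0.07658244 -0.01105481] [-0.78839518 -0.11191485 -3.71821191]
```

View pics/w5c.png

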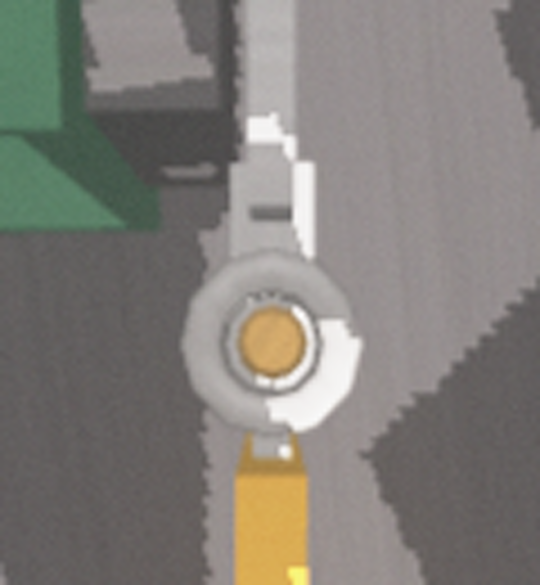

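The crop shows the pin tip at (272,342), centred in the bore, so both knuckles have engaged. Lowering on to the lugs.

```bash
python3 -m crank '[[0,0,0.002,0,0,0],[0,0,0.002,0,0,0],[0,0,0,0,0,0]]'; python3 -m crank '[[0,0,0.002,0,0,0],[0,0,0.002,0,0,0],[0,0,0,0,0,0]]'; python3 -m crank '[[0,0,0.002,0,0,0],[0,0,0,0,0,0]]'
```

```text
time: 12.1
tool_pos: [599.2, 82.2, 193.4]
tcp_rot: [-3.141, 0.0, 1.438]
contact_force: [0.5, -0.0, -4.4]
grip_width: 11.8
finger_force: 30.0
time: 12.48
tool_pos: [599.2, 82.2, 189.5]
tcp_rot: [-3.141, 0.0, 1.438]
contact_force: [-0.1, -0.1, -5.2]
grip_width: 11.9
finger_force: 30.0
time: 12.72
tool_pos: [599.2, 82.3, 187.5]
tcp_rot: [-3.141, -0.0, 1.438]
contact_force: [0.2, 0.3, -4.6]
grip_width: 11.8
finger_force: 30.0
```

```bash
python3 -m crank '[[0,0,0.001,0,0,0],[0,0,0,0,0,0]]'; python3 -m crank '[[0,0,0.001,0,0,0],[0,0,0,0,0,0]]'; python3 -m crank '[[0,0,0.0005,0,0,0],[0,0,0,0,0,0]]'
```

```text
time: 12.98
tool_pos: [599.3, 82.2, 186.7]
tcp_rot: [-3.142, -0.0, 1.438]
contact_force: [0.0, 0.5, -4.4]
grip_width: 11.9
finger_force: 30.0
time: 13.22
tool_pos: [599.3, 82.2, 185.6]
tcp_rot: [-3.141, -0.0, 1.438]
contact_force: [-0.5, 0.2, -4.4]
grip_width: 11.6
finger_force: 30.0
time: 13.48
tool_pos: [599.3, 82.3, 185.2]
tcp_rot: [-3.142, -0.0, 1.438]
contact_force: [0.6, 0.7, -5.2]
grip_width: 11.8
finger_force: 30.0
```

```bash
python3 -m crank '[[0,0,0.0005,0,0,0],[0,0,0,0,0,0]]'; python3 -m crank '[[0,0,0.0005,0,0,0],[0,0,0,0,0,0]]'; python3 -m crank '[[0,0,0.0005,0,0,0],[0,0,0,0,0,0]]'
```

```text
time: 13.72
tool_pos: [599.3, 82.3, 184.7]
tcp_rot: [-3.142, -0.0, 1.438]
contact_force: [0.2, 0.3, -4.8]
grip_width: 11.5
finger_force: 30.0
time: 13.98
tool_pos: [599.4, 82.2, 184.6]
tcp_rot: [3.141, -0.0, 1.438]
contact_force: [-0.8, -0.9, -2.1]
grip_width: 11.6
finger_force: 30.0
time: 14.22
tool_pos: [599.5, 82.1, 184.5]
tcp_rot: [3.141, -0.0, 1.438]
contact_force: [-2.8, -2.2, 2.8]
grip_width: 11.6
finger_force: 30.0
```

The knuckles met the lugs at TCP z 184.6, where the geometry predicts. Next I'll open the fingers a little so they cage the tab.

```bash
python3 -m crank '[[0,0,-0.0005,0,0,0],[0,0,0,0,0,0],[0,0,0,0,0,0],[0,0,0,0,0,0]]' 24; python3 -m crank '[[0.0004,-0.0075,0,0,0,0.1],[0.0004,-0.0075,0,0,0,0.1],[0.0004,-0.0075,0,0,0,0.1],[0,0,0,0,0,0]]'
```

```text
time: 14.72
tool_pos: [599.4, 82.3, 184.1]
tcp_rot: [3.142, -0.0, 1.438]
contact_force: [-0.2, 0.1, 0.1]
grip_width: 22.2
finger_force: 0.0
time: 15.22
tool_pos: [577.6, 88.8, 184.4]
tcp_rot: [-3.142, -0.0, 1.139]
contact_force: [0.4, 0.6, 0.2]
grip_width: 22.1
finger_force: 0.0
```

```bash
python3 -m crank '[[0.0004,-0.0075,0,0,0,0.1],[0.0004,-0.0075,0,0,0,0.1],[0.0004,-0.0075,0,0,0,0.1],[0.0004,-0.0075,0,0,0,0.1],[0.0004,-0.0075,0,0,0,0.1]]'; python3 -m crank '[[0.0004,-0.0075,0,0,0,0.1],[0.0004,-0.0075,0,0,0,0.1],[0.0004,-0.0075,0,0,0,0.1],[0.0004,-0.0075,0,0,0,0.1],[0,0,0,0,0,0]]'; python3 - <<'E'
from h import *;from plant import bot
c=bot.capture("top");pickle.dump(c,open("top2.pkl","wb"));s=bot.capture("side");a=s["color"]
cv2.imwrite("pics/t2.png",np.hstack([cv2.resize(c["color"][110:260,50:200],(396,396),interpolation=2),cv2.resize(a[70:190,200:320],(396,396),interpolation=2)]))
E
```

```text
time: 15.85
tool_pos: [549.3, 112.0, 184.3]
tcp_rot: [3.141, -0.0, 0.637]
contact_force: [0.1, 0.1, 0.1]
grip_width: 22.4
finger_force: 0.3
time: 16.48
tool_pos: [536.6, 139.5, 184.2]
tcp_rot: [-3.142, -0.0, 0.241]
contact_force: [0.2, -0.5, 0.2]
grip_width: 22.2
finger_force: 0.0
```

View pics/t2.png

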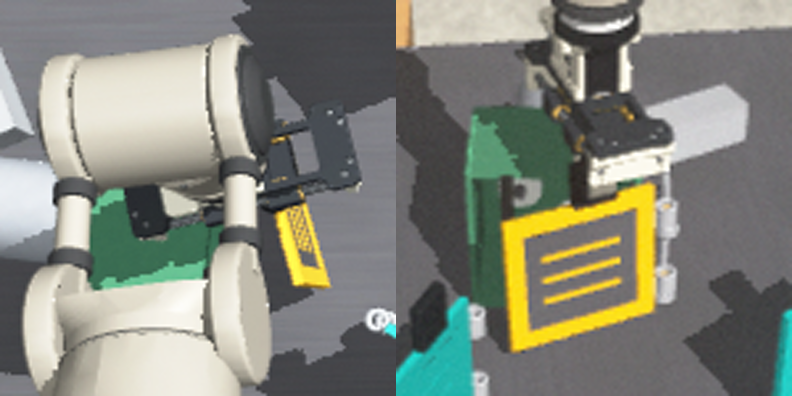

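The view shows the door hung on both pins, knuckles on the lugs at side-view crop (668,215) and (668,285), and still about 20° short of shut. I'll do the rest slowly.

```bash
python3 -m crank '[[0.0004,-0.0075,0,0,0,0.1],[0.0004,-0.0075,0,0,0,0.1],[0.0001,-0.0037,0,0,0,0.05],[0.0001,-0.0037,0,0,0,0.05],[0,0,0,0,0,0]]'; python3 -m crank '[[0,-0.0015,0,0,0,0.02],[0,-0.0015,0,0,0,0.02],[0,-0.0015,0,0,0,0.02],[0,0,0,0,0,0]]'; python3 -m crank '[[0,-0.0015,0,0,0,0.02],[0,0,0,0,0,0]]';  python3 -m crank '[[0,-0.0015,0,0,0,0.02],[0,0,0,0,0,0]]'
```

```text
time: 17.2
tool_pos: [534.7, 161.3, 184.2]
tcp_rot: [-3.142, -0.0, -0.06]
contact_force: [-0.0, 0.3, 0.2]
grip_width: 22.2
finger_force: 0.0
time: 17.7
tool_pos: [534.9, 166.1, 184.2]
tcp_rot: [-3.142, 0.0, -0.122]
contact_force: [-0.1, -0.4, -0.5]
grip_width: 22.0
finger_force: 0.2
time: 17.95
tool_pos: [535.1, 167.6, 184.2]
tcp_rot: [-3.141, -0.0, -0.142]
contact_force: [1.3, -1.4, 0.6]
grip_width: 22.3
finger_force: 0.2
time: 18.2
tool_pos: [535.3, 169.1, 184.2]
tcp_rot: [-3.141, 0.0, -0.162]
contact_force: [-0.8, -0.0, 0.1]
grip_width: 22.3
finger_force: 0.2
```

```bash
cat > g.py <<'E'
from plant import bot
o=bot.get_obs();print("M",o["moment"].round(3),"F",o["contact_force"].round(2),"ff",round(o["finger_force"],2))
E
for i in 1; do python3 -m crank '[[0,-0.001,0,0,0,0.014],[0,0,0,0,0,0],[0,0,0,0,0,0]]'|grep -E 'pos|rot|finger'; python3 g.py; python3 -m crank '[[0,-0.001,0,0,0,0.014],[0,0,0,0,0,0],[0,0,0,0,0,0]]'|grep -E 'pos|rot|finger'; python3 g.py; done
```

```text
tool_pos: [535.5, 169.9, 184.2]
tcp_rot: [-3.142, -0.0, -0.176]
finger_force: 0.2
M [-0.106  0.159 -0.077] F [-0.02 -0.48  0.1 ] ff 0.17
tool_pos: [535.7, 171.0, 184.2]
tcp_rot: [-3.141, -0.0, -0.19]
finger_force: 0.2
M [-0.122  0.111 -0.041] F [ 0.37  0.05 -0.41] ff 0.17
```

```bash
python3 -m crank '[[0,-0.001,0,0,0,0.014],[0,0,0,0,0,0],[0,0,0,0,0,0]]'|grep -E 'pos|rot|finger'; python3 g.py; python3 -m crank '[[0,-0.001,0,0,0,0.014],[0,0,0,0,0,0],[0,0,0,0,0,0]]'|grep -E 'pos|rot|finger'; python3 g.py
```

```text
tool_pos: [535.8, 171.9, 184.2]
tcp_rot: [-3.141, -0.0, -0.204]
finger_force: 0.2
M [-0.079  0.192  0.051] F [-0.25 -0.05 -0.01] ff 0.18
tool_pos: [536.0, 172.9, 184.2]
tcp_rot: [-3.142, -0.0, -0.218]
finger_force: 0.2
M [-0.062  0.171  0.033] F [ 0.44 -0.91 -0.66] ff 0.18
```

```bash
python3 -m crank '[[0,-0.0007,0,0,0,0.01],[0,0,0,0,0,0],[0,0,0,0,0,0]]'|grep -E 'pos|rot|finger'; python3 g.py; python3 -m crank '[[0,-0.0007,0,0,0,0.01],[0,0,0,0,0,0],[0,0,0,0,0,0]]'|grep -E 'pos|rot|finger'; python3 g.py;  python3 - <<'E'
from h import *;from plant import bot
c=bot.capture("top");s=bot.capture("side");a=s["color"]
cv2.imwrite("pics/t3.png",np.hstack([cv2.resize(c["color"][130:250,80:200],(396,396),interpolation=2),cv2.resize(a[80:170,210:300],(396,396),interpolation=2)]))
E
```

```text
tool_pos: [536.2, 173.5, 184.2]
tcp_rot: [-3.142, -0.0, -0.228]
finger_force: 0.4
M [-0.182  0.139  0.055] F [-1.47 -0.92  0.19] ff 0.35
tool_pos: [536.4, 174.1, 184.2]
tcp_rot: [3.141, -0.0, -0.238]
finger_force: 1.2
M [-0.359  0.106 -0.001] F [-0.03 -2.5  -0.46] ff 1.21
```

View pics/t3.png

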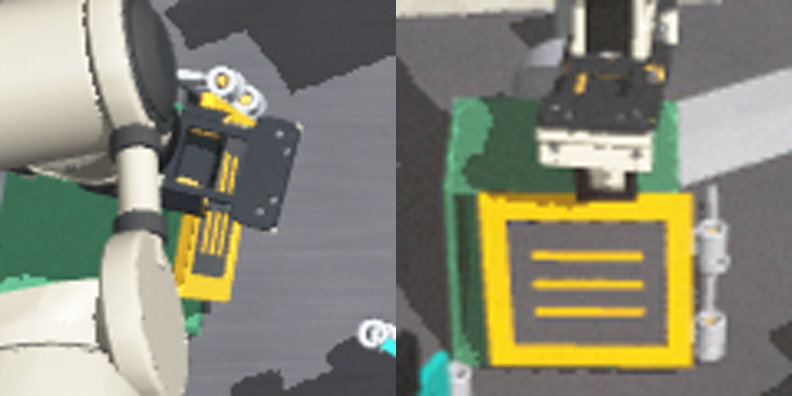

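The side view shows the door shut flat across the housing front with both knuckles on their lugs. Pad force has risen to 1.2 N, so it's against the stop. I'll hold, then ease off slowly.

```bash
python3 -m crank '[[0,0,0,0,0,0],[0,0,0,0,0,0],[0,0,0,0,0,0],[0,0,0,0,0,0],[0,0,0,0,0,0]]'|grep finger; python3 -m crank '[[0,0.0002,0,0,0,-0.003],[0,0.0002,0,0,0,-0.003],[0,0.0002,0,0,0,-0.003],[0,0.0002,0,0,0,-0.003],[0,0,0,0,0,0]]'|grep finger; python3 g.py; python3 -m crank '[[0,0.0002,0,0,0,-0.003],[0,0.0002,0,0,0,-0.003],[0,0.0002,0,0,0,-0.003],[0,0.0002,0,0,0,-0.003],[0,0,0,0,0,0]]'|grep -E "rot|finger"; python3 g.py
```

```text
finger_force: 1.2
finger_force: 0.1
M [-0.096  0.13   0.018] F [ 1.04 -0.21  0.76] ff 0.15
tcp_rot: [-3.141, -0.0, -0.214]
finger_force: 0.0
M [-0.003  0.174 -0.009] F [ 0.72  0.33 -0.17] ff 0.0
```

```bash
python3 -m crank '[[0,0.001,0,0,0,-0.013],[0,0.001,0,0,0,-0.013],[0,0.001,0,0,0,-0.013],[0,0,0,0,0,0]]'|grep -E "rot|finger";python3 g.py; python3 -m crank '[[0,0,0,0,0,0],[0,0,0,0,0,0],[0,0,0,0,0,0],[0,0,0,0,0,0]]' 42; python3 -m crank '[[0,0,-0.02,0,0,0],[0,0,-0.03,0,0,0],[0,0,-0.04,0,0,0],[0,0,-0.05,0,0,0],[-0.05,0,0,0,0,0]]'; python3 -m crank '[[-0.05,0,0,0,0,0],[-0.04,0,0,0,0,0],[0,0,0,0,0,0],[0,0,0,0,0,0]]'; python3 - <<'E'
from h import *;from plant import bot
c=bot.capture("top");s=bot.capture("side");a=s["color"]
cv2.imwrite("pics/t4.png",np.hstack([cv2.resize(c["color"],(460,345)),cv2.resize(a[80:170,210:300],(340,345),interpolation=2)]))
pickle.dump((c,s),open("fin.pkl","wb"))
E
```

```text
tcp_rot: [-3.142, -0.0, -0.175]
finger_force: 0.0
M [-0.052  0.161 -0.019] F [-0.82 -0.67  0.15] ff 0.0
time: 23.42
tool_pos: [535.4, 169.8, 184.2]
tcp_rot: [-3.141, -0.0, -0.175]
contact_force: [-0.5, -0.0, 0.3]
grip_width: 38.5
finger_force: 0.0
time: 24.05
tool_pos: [489.6, 178.5, 328.2]
tcp_rot: [-3.138, -0.009, -0.177]
contact_force: [0.1, 0.8, -0.1]
grip_width: 38.6
finger_force: 0.0
time: 24.55
tool_pos: [398.2, 194.2, 324.5]
tcp_rot: [-3.141, -0.001, -0.175]
contact_force: [0.2, -0.9, -0.8]
grip_width: 38.5
finger_force: 0.0
```

View pics/t4.png

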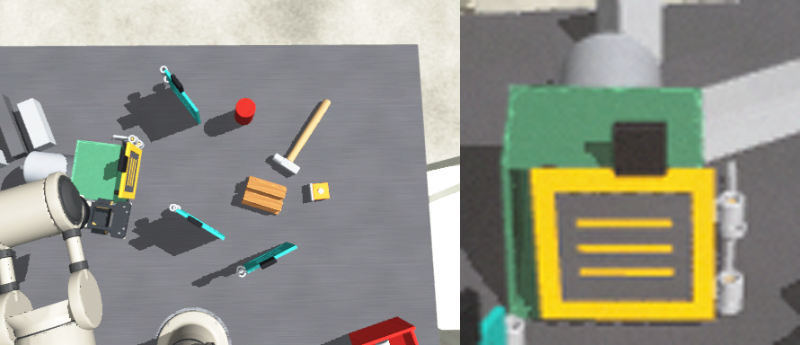

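```bash
python3 -c "
from plant import bot;print(bot.close_job())"
```

```text
the job is handed in; nothing more can be done
None
```

The yellow door is hung with both knuckles home on the lugs and swung shut against the rubber stop. The gripper is clear, the hammer, can and magnet are undisturbed, and I handed the job in at about 25 s. Contact with the stop I judged from the pad force rising to 1.2 N, as the pictures are too coarse to show it.

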